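# Change over the aroma jars and open the next one for nosing

## Task

The green-lidded aroma jar in the opening block is done with and the red-lidded one in the rack is next: swap these two, so that the green jar stands fully home in the rack pocket that the red one leaves and the red jar, still closed, stands fully home in the block, and let go of both. Then, with the block bracing the jar, turn the tight red lid anticlockwise only until its threads let go, lift it straight off and finish holding it in the gripper, level and centred, with its lower edge a finger's breadth (about 15 mm) above the open mouth for the guest to nose. The jar stays down in its block, and everything else on the table, the other two jars included, is left alone.

Things in the scene. Friction and masses are not known exactly. Their poses are not given: they have to be found in the camera images.
- red_jar_c (a point): Square amber glass jar, 60 x 60 mm body, 103 mm tall with lid, about 300 g, flat sides up to 74 mm. RED lid (listed apart): next to be nosed, at the start in one of the rack's pockets. Point on its vertical axis 52 mm above its underside; z up, x and y square to its sides. Open mouth (44 mm across) 100 mm above the underside. Carried by its sides it keeps its lid.
- red_jar: The red-lidded jar without its lid; origin at the centre of its underside, which tapers from 60 to 52 mm over the lowest 7 mm (all four jars).
- red_lid_c (a point): Centre of the round red screw lid, 58 mm across, 20 mm tall, 40 g; closed, its lower edge is 83 and its top 103 mm above the jar's underside. ANTICLOCKWISE from above it lets go of the threads after 0.75 to 0.9 rad of turn relative to the jar, springs up 1 to 2 mm and lifts straight off; near 1.4 rad it runs against the next threads.
- red_lid: The red lid; origin on its axis at its lower edge. Three lugs under three short neck threads, held by a springy seal: takes about 0.4 N m to turn, does not rise while turning; clockwise it is blocked. A firm grip of some 40 N turns it.
- red_lid_mark (a point): Point in the red lid's skirt, 26 mm from its axis, that turns with it; at the start on the jar's +x side (0 to 0.1 rad towards the jar's +y).
- green_jar_c (a point): Square amber glass jar, 60 x 60 mm body, 103 mm tall with lid, about 300 g, flat sides up to 74 mm. GREEN lid, fixed shut: already nosed, at the start in the opening block. Point on its vertical axis 52 mm above its underside; z up.
- green_jar: The green-lidded jar; origin at the centre of its underside.
- holder_well (a point): Centre of the well's floor in the opening block: fixed dark oak block 108 x 108 mm, 34 mm tall, on a steel plate 150 mm long in y. Rubber-edged square well 64 x 64 mm, 26 mm deep, floor 8 mm above the table: it keeps a jar from turning more than 0.09 rad either way. z up, x and y square to the well. Can stand left or right of the robot.
- pocket0 (a point): Floor centre of the -y end pocket of the fixed pale oak rack (96 x 304 mm, 34 mm tall): three in a row along its y, 98 mm apart, each 64 x 64 mm, 26 mm deep, floor 8 mm above the table. z up, y along the row.
- pocket1 (a point): Floor centre of the middle pocket of the fixed pale oak rack (96 x 304 mm, 34 mm tall): three in a row along its y, 98 mm apart, each 64 x 64 mm, 26 mm deep, floor 8 mm above the table. z up, y along the row. The block is on the robot's other side; the table between them, 0.45 m ahead of the robot, is free for setting a jar down.
- pocket2 (a point): Floor centre of the +y end pocket of the fixed pale oak rack (96 x 304 mm, 34 mm tall): three in a row along its y, 98 mm apart, each 64 x 64 mm, 26 mm deep, floor 8 mm above the table. z up, y along the row.
- blue_jar_c (a point): Square amber glass jar, 60 x 60 mm body, 103 mm tall with lid, about 300 g, flat sides up to 74 mm. BLUE lid, stays in its rack pocket. Point on its axis 52 mm above its underside.
- yellow_jar_c (a point): Square amber glass jar, 60 x 60 mm body, 103 mm tall with lid, about 300 g, flat sides up to 74 mm. YELLOW lid, stays in its rack pocket. Point on its axis 52 mm above its underside.
- wine_bottle: Standing dark wine bottle, 75 mm across, 300 mm tall, to the left; origin under its foot. Leave alone.
- glass_a: Stemmed wine glass, 76 mm across, 198 mm tall, far end; origin under its foot. Leave alone.
- glass_b: Stemmed wine glass like the other; origin under its foot. Leave alone.
- corkscrew: Folded black waiter's corkscrew, 110 mm long, 17 mm tall, near the far edge; origin under its middle. Leave alone.
- cork: Standing wine cork, 23 mm across, 45 mm tall, towards the far edge; origin under its foot. Leave alone.

How it is judged:
By the outcome, as a careful person would: the job done as asked, in the order asked, and still so for the second after the job is handed in, while the arm keeps its last pose, push and grip.
It also fails if it takes over 69 s, if anything falls off the work surface, if the arm or the gripper's body presses on something with over 40 N, if the wrist force passes 120 N, or if a joint passes its speed limit or range.

## Robot

A 6-joint arm with a two-finger parallel gripper is mounted at the origin on the work surface. World frame = base frame: x ahead of the robot, y to its left, z up, the work surface at z = 0. Lengths are in m, angles in rad, forces in N, time in s.
With the tool pointing down it reaches from about 0.25 to 0.775 m from the base axis. Payload 4 kg.
Tool frame: the origin (TCP) lies at the very end of the fingers, on their centre line; the grasp point (between the pads) lies 19 mm behind it (robot.pinch_z is the distance from the TCP to the grasp point, in m); z points along the fingers, y is the line along which they close (so a half turn about z gives the same grasp; the last joint's range is limited). The gripper opens to 94 mm and grips with 3 to 60 N. Pads are 16 mm wide; open, the fingers measure 119 mm over their backs; the gripper's body (75 mm by 177 mm) begins 78 mm behind the grasp point.
Start: joints at [-1.271, 0.087, 1.371, -0, 1.684, -0.103], TCP at [0.216, -0.506, 0.206] pointing down, gripper open.
Joint ranges: [-3.1, 3.1], [-0.76, 2.03], [0.27, 2.55], [-1.08, 4.22], [0.17, 2.65], [-2.57, 2.57]. Speed limits (rad/s): [2.79, 2.79, 3.14, 3.14, 3.14, 3.14].

## Interface

Orientations are given as [roll, pitch, yaw] about the fixed x, y, z axes, in that order (R = Rz(yaw) Ry(pitch) Rx(roll)).
In Python, from bench import robot gives the robot as it stands.
- The arm moves only by the tool arm_command, never from a script. Its argument "targets" is one flat list of numbers, 7 for each row, row after row: the turn, a rotation vector about the tool's x, y, z in degrees, then the shift along the tool's x, y, z in mm, then the closure, from -1 (fully open) to 1 (shut). In form: [ax, ay, az, x, y, z, hand, ax, ay, az, x, y, z, hand, ...]. A call has 1 to 20 rows; each row is the pose to reach, as a shift and turn from the pose commanded when the call began, along the tool's axes at that moment; what a row does not reach only later rows make up. A row lasts 1/10 s, in which the tool goes at most 50 mm and 8.59 degrees, less where a joint would pass 70% of its speed; a pose out of reach is approached as far as the arm can. A call with a gripper value outside its range is refused whole. The fingers move at their own pace and stop on an object; the grip force is fixed at half the most. Time passes only in rows, so rows that repeat a pose let the fingers close. It gives the time, the measured TCP pose, the force, the opening and the grip force at its end, in the units of the state.
- robot.get_obs(): the state, without advancing time (a new reading comes with each control period).
- robot.snapshot(name): name is "scene" or "top" or "wrist"; returns a dict with "color" (480x640x3 uint8, red, green, blue), "range_z" (480x640 float32, m along the optical axis (not along the pixel's ray), 0 where there is no reading), "fx", "fy", "cx", "cy" (pixels), "T" (4x4, takes a point from camera to world coordinates); the wrist camera has in their place "T_tool_cam" (4x4, takes a point from camera to tool coordinates, whose origin is the TCP and whose axes are the flange's). Camera axes: x right, y down, z forward; pixel columns grow to the right and rows downward; lengths in m; the calibration is good to about 2 mm. The wrist camera is an equidistant fisheye: a pixel r from the principal point sees the ray r / f radians off the axis. A picture is of the moment at which its call begins: read the wrist's pose just before it.
- robot.close_job(): hands the job in; it is judged then, once.
The state is a dict: "time": time; "joint_positions": joint angles; "qvel": joint speeds; "joint_torque": joint torques, N m; "tool_pos": TCP position; "ee_rot": TCP orientation; "wrist_force": force on the tool from outside, world axes, zero at the start; "wrist_torque": the same for the moment, N m; "width": finger opening in m; "finger_force": force on a finger pad.
Only numpy, scipy, OpenCV 4.12 (cv2) and the standard library are available. Lean on these libraries where they do the work, as an engineer would, in place of code of your own. Each camera call takes 0.05 s, during which the arm holds its last target. There are 200 camera calls.

## Working session

There is one attempt and no reset: what is moved stays moved. The work goes in short steps, Python scripts to look and compute and a tool call to move; the robot and the scene stay as the last step left them, time stands still between calls to the robot, and variables do not carry over. Pictures are saved under pics/ and viewed, at most 10 in all, crops included, and the job is handed in when it is done.

Besides the shell and the picture viewer there is one more tool, called as a command line: name --argument value ..., lists and objects as JSON in quotes. arm_command: Moves the arm, as the interface text tells. Its arguments: {"type":"object","properties":{"targets":{"type":"array"}},"required":["targets"]}

```bash
mkdir -p pics; ls; python3 - <<'E'
from bench import robot
import cv2,numpy as np
o=robot.get_obs()
for k in o: print(k,np.round(o[k],4))
for n in("top","scene"):
    s=robot.snapshot(n); cv2.imwrite(f"pics/{n}0.png",s["color"][:,:,::-1]); np.savez(f"{n}0.npz",**s)
    print(n,s["fx"],s["cx"],s["cy"],np.round(s["T"],3).tolist())
E
```

```text
pics
time 0.0
joint_positions [-1.2711  0.088   1.3722 -0.      1.6836 -0.1031]
qvel [ 0.0014  0.0003  0.0001 -0.0021 -0.0025  0.0007]
joint_torque [ 8.00000e-04 -3.40182e+01 -3.02424e+01  7.20000e-02  3.32000e-02
 -2.00000e-04]
tool_pos [ 0.2154 -0.5055  0.2043]
ee_rot [-3.1394e+00 -2.0000e-04  4.0280e-01]
wrist_force [ 0.5454  0.1154 -0.1259]
wrist_torque [-0.004   0.0483  0.0466]
finger_force 0.0
width 0.0937
top 437.358257015309 319.5053879186845 240.44156905187512 [[0.016, -0.996, 0.084, 0.545], [-1.0, -0.016, 0.002, 0.074], [-0.0, -0.084, -0.996, 1.169], [0.0, 0.0, 0.0, 1.0]]
scene 539.762292989581 318.0973927096122 234.8534828384417 [[0.317, 0.65, -0.691, 1.365], [0.948, -0.225, 0.223, -0.133], [-0.01, -0.726, -0.687, 0.849], [0.0, 0.0, 0.0, 1.0]]
```

View pics/top0.png

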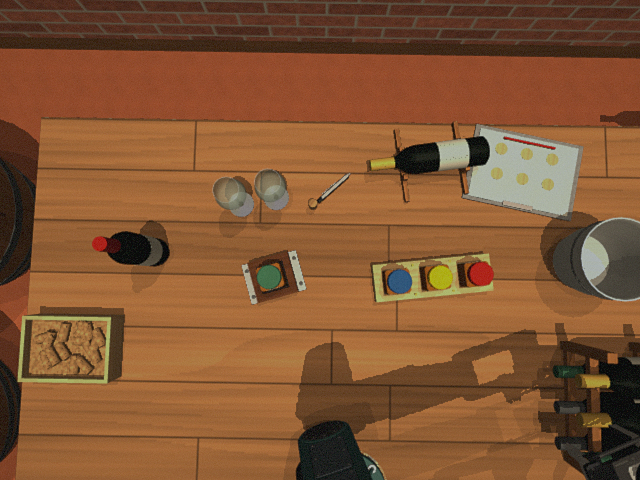

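The top view shows the block with the green jar at (270,277), and the rack with blue (398,281), yellow (438,277) and red (480,273). Red is therefore in the -y pocket, pocket0.

```bash
cat > h.py <<'E'
import cv2,numpy as np
def cloud(s):
    z=s["range_z"].astype(float); v,u=np.mgrid[:480,:640]
    P=np.stack([(u-s["cx"])*z/s["fx"],(v-s["cy"])*z/s["fy"],z,np.ones_like(z)],-1)@np.asarray(s["T"]).T
    return P[...,:3]
def hue(s):
    h=cv2.cvtColor(s["color"],cv2.COLOR_RGB2HSV).astype(int); return h
BANDS={"red":(0,6),"green":(40,95),"blue":(98,125),"yellow":(22,33)}
def lids(s):
    P=cloud(s);h=hue(s);out={}
    for n,(a,b) in BANDS.items():
        m=(h[...,0]>=a)&(h[...,0]<=b)&(h[...,1]>110)&(h[...,2]>50)&(P[...,2]>.095)&(P[...,2]<.125)&(P[...,0]<.65)&(abs(P[...,1]-.0)<.45)
        p=P[m]
        if len(p)<30: continue
        zt=np.median(p[:,2]); t=p[abs(p[:,2]-zt)<.006]
        (c,r)=cv2.minEnclosingCircle(t[:,:2].astype(np.float32))
        out[n]=(np.round(c,4),round(r,4),np.round(t.mean(0),4),len(t))
    return out
E
python3 - <<'E'
from h import *
for n in("top","scene"):
    s=dict(np.load(n+"0.npz")); print(n)
    for k,v in lids(s).items(): print(k,*v)
    P=cloud(s)
    for nm,yl in(("rack",(-.50,-.05)),("block",(.08,.28))):
        for zl in((.029,.040),(.002,.012)):
            m=(P[...,2]>zl[0])&(P[...,2]<zl[1])&(P[...,0]>.33)&(P[...,0]<.6)&(P[...,1]>yl[0])&(P[...,1]<yl[1])
            m=m.astype(np.uint8); k,l,st,_=cv2.connectedComponentsWithStats(m)
            i=1+np.argmax(st[1:,4]); p=P[l==i] if zl[0]>.02 else P[m>0]
            print(nm,zl,len(p),np.round(np.median(p[:,2]),4),cv2.minAreaRect(p[:,:2].astype(np.float32)))
E
```

```text
top
red [ 0.5607 -0.314 ] 0.0302 [ 0.5606 -0.314   0.1116] 458
blue [ 0.5392 -0.1176] 0.0284 [ 0.5394 -0.1176  0.1114] 434
yellow [ 0.5389 -0.015 ] 0.231 [ 0.5502 -0.2153  0.1111] 458
rack (0.029, 0.04) 1998 0.0346 ((0.5495774149894714, -0.2171630710363388), (0.09568597376346588, 0.3050987720489502), 6.502838611602783)
rack (0.002, 0.012) 3712 0.0031 ((0.4649849534034729, -0.2749904990196228), (0.2699321508407593, 0.44996747374534607), 0.0031245998106896877)
block (0.029, 0.04) 1024 0.0347 ((0.5442208051681519, 0.19717513024806976), (0.10777460038661957, 0.10867724567651749), 16.488117218017578)
block (0.002, 0.012) 1957 0.0035 ((0.46466323733329773, 0.17994806170463562), (0.19980527460575104, 0.2691468298435211), 89.97919464111328)
scene
red [ 0.565  -0.3161] 0.0311 [ 0.5666 -0.3144  0.1104] 572
green [0.549  0.1963] 0.028 [0.5523 0.1952 0.1104] 311
blue [ 0.543  -0.1187] 0.0294 [ 0.5467 -0.1193  0.1102] 442
yellow [ 0.5499 -0.0097] 0.2356 [ 0.5555 -0.2106  0.1102] 538
rack (0.029, 0.04) 2569 0.0338 ((0.5508802533149719, -0.2167084515094757), (0.10281583666801453, 0.3045279085636139), 6.104074954986572)
rack (0.002, 0.012) 1234 0.0029 ((0.4651666283607483, -0.27529820799827576), (0.4495334327220917, 0.26952293515205383), 89.93408203125)
block (0.029, 0.04) 848 0.034 ((0.5456525683403015, 0.19827833771705627), (0.11070467531681061, 0.11315793544054031), 14.991544723510742)
block (0.002, 0.012) 794 0.0033 ((0.46550071239471436, 0.17953404784202576), (0.26918187737464905, 0.19940678775310516), 0.3581084907054901)
```

View pics/scene0.png

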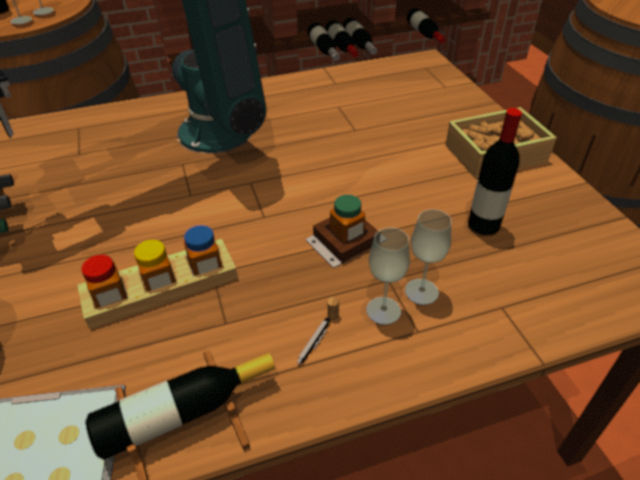

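The scene view confirms the layout: the green jar is in the block at (348,215), and red, yellow and blue sit in the rack at (98,270), (150,252) and (200,238). I'll write a helper that works out shifts, then move above the green jar.

```bash
cat >> h.py <<'E'
from bench import robot
from scipy.spatial.transform import Rotation as Ro
def st():
    o=robot.get_obs(); print("t %.2f pos %s rot %s F %s T %s w %.4f ff %.1f"%(o["time"],np.round(o["tool_pos"],4),np.round(o["ee_rot"],4),np.round(o["wrist_force"],1),np.round(o["wrist_torque"],2),o["width"],o["finger_force"])); return o
def to(pos,yaw):
    "shift mm/turn deg in present tool axes to reach a tool-down pose"
    o=robot.get_obs(); R=Ro.from_euler("xyz",o["ee_rot"]); G=Ro.from_euler("xyz",[np.pi,0,yaw])
    print("turn",np.round((R.inv()*G).as_rotvec(degrees=True),2),"shift",np.round(R.inv().apply(np.array(pos)-o["tool_pos"])*1e3,1))
def wcloud(s,o):
    z=s["range_z"].astype(float); v,u=np.mgrid[:480,:640]
    a=(u-s["cx"])/s["fx"]; b=(v-s["cy"])/s["fy"]; th=np.hypot(a,b)+1e-9; k=np.tan(np.minimum(th,1.5))/th
    P=np.stack([a*k*z,b*k*z,z,np.ones_like(z)],-1)@np.asarray(s["T_tool_cam"]).T
    return Ro.from_euler("xyz",o["ee_rot"]).apply(P[...,:3].reshape(-1,3)).reshape(480,640,3)+o["tool_pos"]
E
python3 -c "
from h import *
to([.5455,.1965,.20],1.851)"
```

```text
turn [ -0.09  -0.09 -82.98] shift [ 578.8 -516.5    5.5]
```

arm_command --targets '[0,0,-10,72,-65,1,-1,0,0,-25,180,-160,3,-1,0,0,-40,290,-258,3,-1,0,0,-60,430,-380,5,-1,0,0,-83,579,-516,5,-1,0,0,-83,579,-516,5,-1,0,0,-83,579,-516,5,-1,0,0,-83,579,-516,5,-1,0,0,-83,579,-516,5,-1,0,0,-83,579,-516,5,-1,0,0,-83,579,-516,5,-1,0,0,-83,579,-516,5,-1,0,0,-83,579,-516,5,-1,0,0,-83,579,-516,5,-1,0,0,-83,579,-516,5,-1,0,0,-83,579,-516,5,-1,0,0,-83,579,-516,5,-1,0,0,-83,579,-516,5,-1]'

```text
time: 1.9
tool_pos: [0.5455, 0.1956, 0.1995]
ee_rot: [-3.139, 0.001, 1.852]
wrist_force: [-0.1, -0.4, 0.6]
width: 0.094
finger_force: 0.0
```

```bash
python3 - <<'E'
from h import *
o=st(); s=robot.snapshot("wrist"); cv2.imwrite("pics/w1.png",s["color"][:,:,::-1]); np.savez("w1.npz",**s)
P=wcloud(s,o); h=hue(s)
m=(h[...,0]>=40)&(h[...,0]<=95)&(h[...,1]>110)&(h[...,2]>50)&(abs(P[...,2]-.111)<.008)&(abs(P[...,0]-.545)<.06)&(abs(P[...,1]-.197)<.06)
p=P[m]; print(len(p),p.mean(0) if len(p) else 0, cv2.minEnclosingCircle(p[:,:2].astype(np.float32)) if len(p) else 0)
m=(abs(P[...,2]-.034)<.005)&(abs(P[...,0]-.545)<.1)&(abs(P[...,1]-.197)<.1)
p=P[m]; print(len(p),cv2.minAreaRect(p[:,:2].astype(np.float32)) if len(p) else 0, np.median(p[:,2]))
t=robot.snapshot("top"); print(lids(t).get("green"))
E
```

```text
t 1.90 pos [0.5455 0.1956 0.1995] rot [-3.1394e+00  6.0000e-04  1.8523e+00] F [-0.1 -0.4  0.6] T [-0.04 -0.1   0.07] w 0.0940 ff 0.0
0 0 0
6529 ((0.5454980134963989, 0.19689470529556274), (0.10893858969211578, 0.10842697322368622), 16.606595993041992) 0.03380254585425235
None
```

View pics/w1.png

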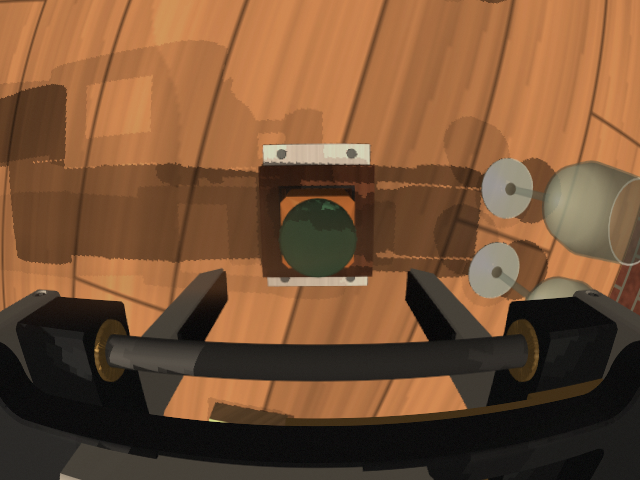

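The wrist view shows the green jar at (317,238) in its block, between the open fingers. The glasses on the right are clear. The block is at (0.545, 0.197) with yaw 0.289.

arm_command --targets '[0,0,-0.5,1.5,0,30,-1,0,0,-0.5,1.5,0,70,-1,0,0,-0.5,1.5,0,110,-1,0,0,-0.5,1.5,0,140,-1,0,0,-0.5,1.5,0,156,-1,0,0,-0.5,1.5,0,156,1,0,0,-0.5,1.5,0,156,1,0,0,-0.5,1.5,0,156,1,0,0,-0.5,1.5,0,156,1,0,0,-0.5,1.5,0,156,1,0,0,-0.5,1.5,0,156,1,0,0,-0.5,1.5,0,156,1]'

```text
time: 3.2
tool_pos: [0.5463, 0.1972, 0.0461]
ee_rot: [3.14, 0.001, 1.86]
wrist_force: [-0.4, -1.0, 6.6]
width: 0.0599
finger_force: 30.0
```

```bash
python3 -c "
from h import *
st(); to([.44,.0,.12],1.571)"
```

```text
t 3.20 pos [0.5463 0.1972 0.0461] rot [3.1395e+00 5.0000e-04 1.8602e+00] F [-0.4 -1.   6.6] T [-0.23  0.25 -0.03] w 0.0599 ff 30.0
turn [1.200e-01 1.000e-02 1.657e+01] shift [-158.7 -158.   -74.1]
```

arm_command --targets '[0,0,0,0,0,-8,1,0,0,0,0,0,-25,1,0,0,0,0,0,-48,1,0,0,1,-8,-8,-62,1,0,0,3,-24,-24,-70,1,0,0,5,-45,-45,-74,1,0,0,7.5,-68,-68,-74,1,0,0,10,-92,-92,-74,1,0,0,12,-116,-115,-74,1,0,0,14,-137,-136,-74,1,0,0,16,-152,-151,-70,1,0,0,16.6,-158,-157,-60,1,0,0,16.6,-159,-158,-42,1,0,0,16.6,-159,-158,-24,1,0,0,16.6,-159,-158,-9,1,0,0,16.6,-159,-158,0,1,0,0,16.6,-159,-158,3,1,0,0,16.6,-159,-158,5,1,0,0,16.6,-159,-158,6,1]'

```text
time: 5.1
tool_pos: [0.44, -0.0003, 0.0389]
ee_rot: [3.141, 0.0, 1.571]
wrist_force: [0.4, -0.2, -1.9]
width: 0.0594
finger_force: 30.0
```

```bash
python3 -c "
from h import *
st()"
```

```text
t 5.10 pos [ 4.40e-01 -3.00e-04  3.89e-02] rot [3.1405e+00 1.0000e-04 1.5707e+00] F [ 0.4 -0.2 -1.9] T [-0.09 -0.08  0.02] w 0.0594 ff 30.0
```

arm_command --targets '[0,0,0,0,0,1.5,1,0,0,0,0,0,1.5,0.3,0,0,0,0,0,1.5,-1,0,0,0,0,0,1.5,-1,0,0,0,0,0,1.5,-1,0,0,0,0,0,1,-1,0,0,0,0,0,-20,-1,0,0,0,0,0,-60,-1,0,0,0,0,0,-105,-1,0,0,0,-15,6,-140,-1,0,0,-1,-50,19,-160,-1,0,0,-2,-95,36,-160,-1,0,0,-3,-140,54,-160,-1,0,0,-4,-187,71,-160,-1,0,0,-5,-233,89,-160,-1,0,0,-6,-278,106,-160,-1,0,0,-6.3,-305,117,-160,-1,0,0,-6.3,-314,120,-160,-1,0,0,-6.3,-314,120,-160,-1,0,0,-6.3,-314,120,-160,-1]'

```text
time: 7.1
tool_pos: [0.5592, -0.3132, 0.1986]
ee_rot: [-3.141, -0.001, 1.681]
wrist_force: [-0.4, 1.3, -0.3]
width: 0.0939
finger_force: 0.0
```

```bash
python3 - <<'E'
from h import *
o=st(); s=robot.snapshot("wrist"); cv2.imwrite("pics/w2.png",s["color"][:,:,::-1]); np.savez("w2.npz",**s)
P=wcloud(s,o)
m=(abs(P[...,2]-.111)<.005)&(abs(P[...,0]-.5604)<.045)&(abs(P[...,1]+.3146)<.045)
p=P[m]; print("red lid",len(p),p.mean(0), cv2.minEnclosingCircle(p[:,:2].astype(np.float32)))
m=(abs(P[...,2]-.034)<.005)&(abs(P[...,0]-.56)<.1)&(abs(P[...,1]+.25)<.2)
p=P[m]; print("rack",len(p),cv2.minAreaRect(p[:,:2].astype(np.float32)), np.median(p[:,2]))
t=robot.snapshot("top"); print("green",lids(t).get("green")); Q=cloud(t)
m=(abs(Q[...,2]-.034)<.006)&(abs(Q[...,0]-.545)<.08)&(abs(Q[...,1]-.197)<.08)
p=Q[m]; print("block",len(p),cv2.minAreaRect(p[:,:2].astype(np.float32)))
m=(Q[...,2]>.004)&(Q[...,2]<.022)&(abs(Q[...,0]-.544)<.03)&(abs(Q[...,1]-.197)<.03)
p=Q[m]; print("well",len(p),cv2.minAreaRect(p[:,:2].astype(np.float32)),np.median(p[:,2]))
E
```

```text
t 7.10 pos [ 0.5592 -0.3132  0.1986] rot [-3.1414e+00 -9.0000e-04  1.6812e+00] F [-0.4  1.3 -0.3] T [-0.06 -0.11  0.02] w 0.0939 ff 0.0
red lid 4617 [ 0.56128705 -0.31430195  0.11082772] ((0.5614527463912964, -0.31502217054367065), 0.02992425300180912)
rack 12809 ((0.5526321530342102, -0.2322828471660614), (0.09688417613506317, 0.27520668506622314), 6.589428424835205) 0.03366253604730593
green None
block 1131 ((0.5443492531776428, 0.19734418392181396), (0.10817036032676697, 0.10861214250326157), 16.546085357666016)
well 490 ((0.5438920259475708, 0.19764389097690582), (0.058065265417099, 0.05891687050461769), 1.0259051322937012) 0.009317575873584727
```

View pics/w2.png

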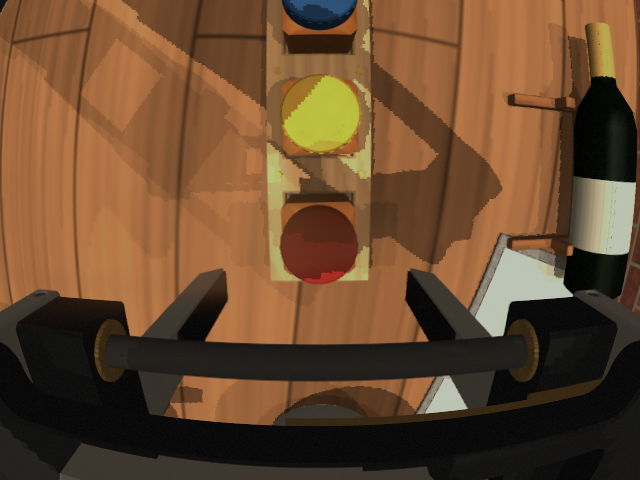

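The wrist view shows the red lid at (319,245), centred between the open fingers in the end pocket. Yellow and blue are behind it and clear.

arm_command --targets '[0,0,-0.2,-1.5,1.5,30,-1,0,0,-0.2,-1.5,1.5,70,-1,0,0,-0.2,-1.5,1.5,110,-1,0,0,-0.2,-1.5,1.5,140,-1,0,0,-0.2,-1.5,1.5,153,-1,0,0,-0.2,-1.5,1.5,153,-1,0,0,-0.2,-1.5,1.5,153,1,0,0,-0.2,-1.5,1.5,153,1,0,0,-0.2,-1.5,1.5,153,1,0,0,-0.2,-1.5,1.5,153,1,0,0,-0.2,-1.5,1.5,153,1,0,0,-0.2,-1.5,1.5,153,1,0,0,-0.2,-1.5,1.5,153,1]'

```text
time: 8.5
tool_pos: [0.5614, -0.3161, 0.0465]
ee_rot: [3.141, 0.001, 1.684]
wrist_force: [-0.9, -0.7, 4.2]
width: 0.06
finger_force: 29.9
```

```bash
python3 -c "
from h import *
st(); to([.545,.197,.146],1.860)"
```

```text
t 8.50 pos [ 0.5614 -0.3161  0.0465] rot [3.1406e+00 1.1000e-03 1.6838e+00] F [-0.9 -0.7  4.2] T [-0.02  0.05  0.04] w 0.0600 ff 29.9
turn [  0.05   0.07 -10.1 ] shift [ 511.6   41.7 -100. ]
```

arm_command --targets '[0,0,0,0,0,-8,1,0,0,0,0,0,-25,1,0,0,0,0,0,-50,1,0,0,0,0,0,-80,1,0,0,0,0,0,-110,1,0,0,0,6,0,-135,1,0,0,-0.5,22,2,-150,1,0,0,-1,48,4,-155,1,0,0,-1.5,82,7,-155,1,0,0,-2.3,120,10,-155,1,0,0,-3.2,160,13,-155,1,0,0,-4,200,16,-155,1,0,0,-4.8,240,20,-155,1,0,0,-5.6,280,23,-155,1,0,0,-6.4,320,26,-155,1,0,0,-7.2,360,29,-155,1,0,0,-8,400,33,-155,1,0,0,-8.8,440,36,-155,1,0,0,-9.5,472,39,-155,1,0,0,-10,495,41,-155,1]'

```text
time: 10.5
tool_pos: [0.5439, 0.1838, 0.1987]
ee_rot: [-3.138, -0.001, 1.862]
wrist_force: [-0.2, -0.6, -4.0]
width: 0.06
finger_force: 29.9
```

arm_command --targets '[0,0,0,8,0,0,1,0,0,0,15,0,0,1,0,0,0,15,0,0,1,0,0,0,15,0,0,1]'

```text
time: 10.9
tool_pos: [0.5416, 0.1941, 0.2003]
ee_rot: [-3.141, 0.001, 1.857]
wrist_force: [0.2, -0.5, -3.7]
width: 0.0596
finger_force: 29.9
```

```bash
python3 - <<'E'
from h import *
o=st(); to([.5454,.1955,.08],1.860)
t=robot.snapshot("top"); Q=cloud(t);h=hue(t)
s=robot.snapshot("wrist"); P=wcloud(s,o); 
zz=P[...,2]; m=(zz>.235)&(zz<.285)&(abs(P[...,0]-.5454)<.05)&(abs(P[...,1]-.197)<.05)&(hue(s)[...,1]>100)
p=P[m]; print("lid",len(p)); 
if len(p): zt=np.median(p[:,2]);p=p[abs(p[:,2]-zt)<.004];print(zt,p.mean(0),cv2.minEnclosingCircle(p[:,:2].astype(np.float32)))
m=(abs(zz-.034)<.005)&(abs(P[...,0]-.545)<.1)&(abs(P[...,1]-.197)<.1)
p=P[m]; print("blk",len(p),cv2.minAreaRect(p[:,:2].astype(np.float32)))
cv2.imwrite("pics/w3.png",s["color"][:,:,::-1])
m=(abs(Q[...,2]-.103)<.006)&(abs(Q[...,0]-.44)<.05)&(abs(Q[...,1])<.05)&(h[...,0]>38)&(h[...,0]<100)
p=Q[m]; print("green",len(p),p.mean(0) if len(p) else 0)
E
```

```text
t 10.90 pos [0.5416 0.1941 0.2003] rot [-3.1411e+00  7.0000e-04  1.8573e+00] F [ 0.2 -0.5 -3.7] T [-0.04 -0.13 -0.04] w 0.0596 ff 29.9
turn [-0.03  0.04 -0.16] shift [  0.3   4.1 120.3]
lid 17185
0.2643126352235128 [0.53946941 0.20218182 0.26454867] ((0.5391696691513062, 0.20272952318191528), 0.04242049157619476)
blk 4228 ((0.5394383072853088, 0.21571084856987), (0.10900178551673889, 0.06898187845945358), 16.5184326171875)
green 443 [0.44014278 0.00159835 0.10350507]
```

View pics/w3.png

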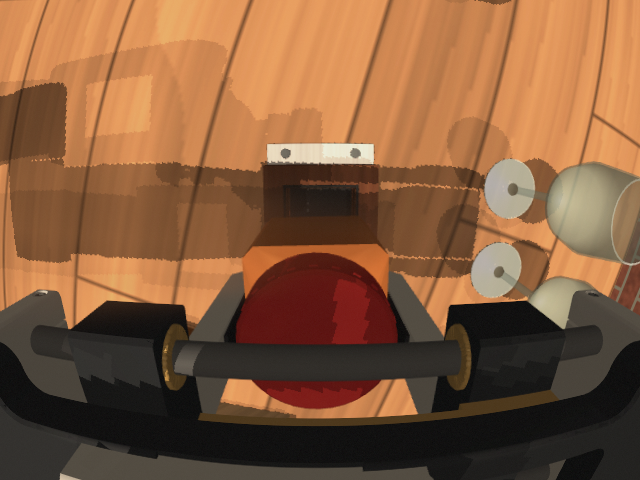

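The red jar is held upright, with its lid at (318,330) and the empty well straight below at (320,200). I'll lower it.

arm_command --targets '[0,0,-0.2,0.5,4,15,1,0,0,-0.2,0.5,4,45,1,0,0,-0.2,0.5,4,80,1,0,0,-0.2,0.5,4,105,1,0,0,-0.2,0.5,4,118,1,0,0,-0.2,0.5,4,122,1,0,0,-0.2,0.5,4,126,1,0,0,-0.2,0.5,4,130,1,0,0,-0.2,0.5,4,134,1,0,0,-0.2,0.5,4,137,1]'

```text
time: 12.0
tool_pos: [0.5459, 0.1969, 0.0641]
ee_rot: [3.14, 0.0, 1.862]
wrist_force: [-0.2, 0.2, -2.9]
width: 0.0597
finger_force: 29.9
```

```bash
python3 -c "
from h import *
st(); to([.5454,.1955,.0465],1.860)"
```

```text
t 12.00 pos [0.5459 0.1969 0.0641] rot [3.1399e+00 2.0000e-04 1.8620e+00] F [-0.2  0.2 -2.9] T [-0.03 -0.11  0.03] w 0.0597 ff 29.9
turn [0.1  0.01 0.11] shift [-1.2 -0.9 17.6]
```

arm_command --targets '[0,0,0,-0.5,-0.5,4,1,0,0,0,-0.5,-0.5,8,1,0,0,0,-0.5,-0.5,12,1,0,0,0,-0.5,-0.5,15,1,0,0,0,-0.5,-0.5,17,1,0,0,0,-0.5,-0.5,18,1,0,0,0,-0.5,-0.5,19,1,0,0,0,-0.5,-0.5,19,1]'

```text
time: 12.8
tool_pos: [0.5448, 0.1961, 0.0465]
ee_rot: [-3.142, 0.0, 1.862]
wrist_force: [-4.9, -1.0, 5.8]
width: 0.0597
finger_force: 29.9
```

arm_command --targets '[0,0,0,0,0,0,0.3,0,0,0,0,0,0,-1,0,0,0,0,0,0,-1,0,0,0,0,0,0,-1,0,0,0,0,0,-15,-1,0,0,0,0,0,-55,-1,0,0,0,0,0,-100,-1,0,0,3,-20,-20,-135,-1,0,0,7,-50,-50,-145,-1,0,0,11,-85,-85,-145,-1,0,0,14,-118,-118,-145,-1,0,0,16.7,-145,-146,-140,-1,0,0,16.7,-155,-156.5,-125,-1,0,0,16.7,-155,-156.5,-90,-1,0,0,16.7,-155,-156.5,-50,-1,0,0,16.7,-155,-156.5,-15,-1,0,0,16.7,-155,-156.5,5,-1,0,0,16.7,-155,-156.5,8,-1,0,0,16.7,-155,-156.5,8,-1]'

```text
time: 14.7
tool_pos: [0.44, 0.0027, 0.0372]
ee_rot: [3.141, 0.0, 1.57]
wrist_force: [-0.1, -1.3, 0.8]
width: 0.0941
finger_force: 0.0
```

```bash
python3 - <<'E'
from h import *
st()
for n in("top","scene"):
    t=robot.snapshot(n); print(lids(t).get("red"))
E
```

```text
t 14.70 pos [0.44   0.0027 0.0372] rot [3.1410e+00 1.0000e-04 1.5704e+00] F [-0.1 -1.3  0.8] T [-0.01 -0.06  0.03] w 0.0941 ff 0.0
(array([0.5435, 0.1967]), 0.0294, array([0.5434, 0.1965, 0.1117]), 448)
(array([0.5474, 0.1959]), 0.0288, array([0.5499, 0.1949, 0.1106]), 390)
```

arm_command --targets '[0,0,0,-1.5,0,-2,-1,0,0,0,-1.5,0,-2,1,0,0,0,-1.5,0,-2,1,0,0,0,-1.5,0,-2,1,0,0,0,-1.5,0,-2,1,0,0,0,-1.5,0,-2,1,0,0,0,-1.5,0,-2,1]'

```text
time: 15.5
tool_pos: [0.4399, 0.0012, 0.0385]
ee_rot: [3.141, 0.0, 1.57]
wrist_force: [0.3, 0.4, -0.2]
width: 0.0597
finger_force: 30.0
```

```bash
python3 -c "
from h import *
st(); to([.561,-.3145,.20],1.684)"
```

```text
t 15.50 pos [0.4399 0.0012 0.0385] rot [3.1410e+00 1.0000e-04 1.5705e+00] F [ 0.3  0.4 -0.2] T [-0.05 -0.22 -0.  ] w 0.0597 ff 30.0
turn [ 0.03  0.01 -6.51] shift [-315.7  121.3 -161.4]
```

arm_command --targets '[0,0,0,0,0,-8,1,0,0,0,0,0,-25,1,0,0,0,0,0,-52,1,0,0,0,0,0,-85,1,0,0,0,-6,2,-118,1,0,0,-0.5,-22,8,-145,1,0,0,-1,-46,18,-158,1,0,0,-2,-80,31,-161,1,0,0,-2.5,-116,45,-161,1,0,0,-3,-152,58,-161,1,0,0,-4,-188,72,-161,1,0,0,-4.7,-224,86,-161,1,0,0,-5.4,-258,99,-161,1,0,0,-6,-286,110,-161,1,0,0,-6.5,-305,117,-161,1,0,0,-6.5,-314,121,-161,1,0,0,-6.5,-315.5,121.5,-161,1,0,0,-6.5,-315.5,121.5,-161,1,0,0,-6.5,-315.5,121.5,-161,1]'

```text
time: 17.4
tool_pos: [0.5609, -0.3132, 0.1997]
ee_rot: [-3.142, -0.0, 1.685]
wrist_force: [-0.4, -0.3, -2.9]
width: 0.0598
finger_force: 30.0
```

```bash
python3 -c "
from h import *
st(); to([.561,-.3145,.0645],1.684)"
```

```text
t 17.40 pos [ 0.5609 -0.3132  0.1997] rot [-3.1415e+00 -4.0000e-04  1.6849e+00] F [-0.4 -0.3 -2.9] T [-0.02 -0.07 -0.01] w 0.0598 ff 30.0
turn [-0.   -0.02  0.05] shift [ -1.4   0.  135.2]
```

arm_command --targets '[0,0,0,-1,0,15,1,0,0,0,-1,0,45,1,0,0,0,-1,0,80,1,0,0,0,-1,0,108,1,0,0,0,-1,0,120,1,0,0,0,-1,0,125,1,0,0,0,-1,0,129,1,0,0,0,-1,0,133,1,0,0,0,-1,0,137,1,0,0,0,-1,0,137,1]'

```text
time: 18.4
tool_pos: [0.5612, -0.3155, 0.0628]
ee_rot: [3.141, 0.0, 1.684]
wrist_force: [-0.4, 0.9, -3.3]
width: 0.06
finger_force: 30.0
```

```bash
python3 -c "
from h import *
st(); to([.561,-.3145,.0465],1.684)"
```

```text
t 18.40 pos [ 0.5612 -0.3155  0.0628] rot [3.1412e+00 5.0000e-04 1.6838e+00] F [-0.4  0.9 -3.3] T [-0.01 -0.08  0.05] w 0.0600 ff 30.0
turn [ 0.03  0.03 -0.01] shift [ 1.  -0.1 16.3]
```

arm_command --targets '[0,0,0,0.5,0,4,1,0,0,0,0.5,0,8,1,0,0,0,0.5,0,12,1,0,0,0,0.5,0,15,1,0,0,0,0.5,0,17,1,0,0,0,0.5,0,18,1,0,0,0,0.5,0,18,1]'

```text
time: 19.1
tool_pos: [0.5611, -0.3148, 0.0465]
ee_rot: [3.141, 0.001, 1.684]
wrist_force: [-1.8, 0.3, 5.0]
width: 0.0597
finger_force: 30.0
```

arm_command --targets '[0,0,0,0,0,0,0.3,0,0,0,0,0,0,-1,0,0,0,0,0,0,-1,0,0,0,0,0,0,-1,0,0,0,0,0,-15,-1,0,0,0,0,0,-55,-1,0,0,0,0,0,-100,-1,0,0,0,10,1,-135,-1,0,0,-1,45,4,-153,-1,0,0,-2,90,8,-153,-1,0,0,-3,140,12,-153,-1,0,0,-4,190,16,-153,-1,0,0,-5,240,20,-153,-1,0,0,-6,290,24,-153,-1,0,0,-7,340,28,-153,-1,0,0,-8,390,32,-153,-1,0,0,-9,440,36,-153,-1,0,0,-10,485,40,-153,-1,0,0,-10,507,42,-153,-1,0,0,-10,512,42,-153,-1]'

```text
time: 21.1
tool_pos: [0.5447, 0.2014, 0.1985]
ee_rot: [3.14, -0.0, 1.862]
wrist_force: [-0.0, -0.4, -0.4]
width: 0.0938
finger_force: 0.0
```

arm_command --targets '[0,0,0,0,0,0,-1,0,0,0,0,0,0,-1]'

```text
time: 21.3
tool_pos: [0.5453, 0.1974, 0.1979]
ee_rot: [3.141, 0.001, 1.857]
wrist_force: [0.0, 0.2, -0.3]
width: 0.0942
finger_force: 0.0
```

```bash
python3 - <<'E'
from h import *
o=st(); s=robot.snapshot("wrist"); cv2.imwrite("pics/w4.png",s["color"][:,:,::-1]); P=wcloud(s,o)
m=(abs(P[...,2]-.111)<.005)&(abs(P[...,0]-.545)<.045)&(abs(P[...,1]-.197)<.045)
p=P[m]; print("red lid",len(p),p.mean(0), cv2.minEnclosingCircle(p[:,:2].astype(np.float32)))
m=(abs(P[...,2]-.034)<.005)&(abs(P[...,0]-.545)<.1)&(abs(P[...,1]-.197)<.1)
p=P[m]; print("blk",len(p),cv2.minAreaRect(p[:,:2].astype(np.float32)))
t=robot.snapshot("top"); 
for k,v in lids(t).items(): print(k,*v)
t=robot.snapshot("scene"); cv2.imwrite("pics/s4.png",t["color"][:,:,::-1])
for k,v in lids(t).items(): print(k,*v)
E
```

```text
t 21.30 pos [0.5453 0.1974 0.1979] rot [3.1412e+00 9.0000e-04 1.8570e+00] F [ 0.   0.2 -0.3] T [ 0.02 -0.06  0.05] w 0.0942 ff 0.0
red lid 4665 [0.54436693 0.19777879 0.11083769] ((0.5445954203605652, 0.19688071310520172), 0.02979224920272827)
blk 6463 ((0.5457216501235962, 0.19700655341148376), (0.10858643054962158, 0.1084597110748291), 16.70404052734375)
blue [ 0.5395 -0.1178] 0.0283 [ 0.5394 -0.1177  0.1113] 434
yellow [ 0.5526 -0.2654] 0.0778 [ 0.5506 -0.2169  0.1113] 450
red [0.5482 0.1948] 0.029 [0.5508 0.1937 0.1106] 364
green [ 0.5659 -0.3135] 0.0271 [ 0.5678 -0.3141  0.1103] 462
blue [ 0.544  -0.1185] 0.0288 [ 0.547  -0.1192  0.1101] 449
yellow [ 0.5571 -0.2651] 0.0768 [ 0.5555 -0.2184  0.1103] 538
```

View pics/s4.png

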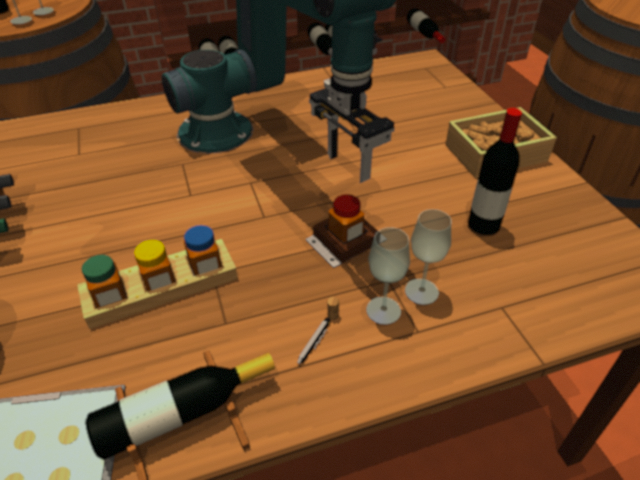

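The swap looks right: green is in the end pocket at (98,272), red is in the block at (347,218), and both lid tops are at full-home height. Next I'll grip the red lid.

arm_command --targets '[0,0,0,0,-0.8,30,-1,0,0,0,0,-0.8,65,-1,0,0,0,0,-0.8,92,-1,0,0,0,0,-0.8,107,-1,0,0,0,0,-0.8,111,-1,0,0,0,0,-0.8,111,-1,0,0,0,0,-0.8,111,1,0,0,0,0,-0.8,111,1,0,0,0,0,-0.8,111,1,0,0,0,0,-0.8,111,1,0,0,0,0,-0.8,111,1,0,0,0,0,-0.8,111,1,0,0,0,0,-0.8,111,1]'

```text
time: 22.75
tool_pos: [0.5442, 0.1984, 0.0868]
ee_rot: [3.142, 0.0, 1.858]
wrist_force: [-1.0, -0.2, 2.1]
width: 0.0574
finger_force: 30.0
```

```bash
python3 -c "
from h import *
st()"
```

```text
t 22.75 pos [0.5442 0.1984 0.0868] rot [3.1415e+00 1.0000e-04 1.8585e+00] F [-1.  -0.2  2.1] T [-0.1   0.16 -0.02] w 0.0574 ff 30.0
```

arm_command --targets '[0,0,-2,0,0,0,1,0,0,-5,0,0,0,1,0,0,-8,0,0,0,1,0,0,-11,0,0,0,1,0,0,-14,0,0,0,1]'

```text
time: 23.25
tool_pos: [0.5444, 0.1985, 0.0868]
ee_rot: [3.141, 0.0, 2.104]
wrist_force: [-0.2, -0.0, 2.2]
width: 0.0578
finger_force: 30.0
```

```bash
python3 - <<'E'
from h import *
o=st(); s=robot.snapshot("wrist"); cv2.imwrite("pics/w5.png",s["color"][:,:,::-1])
E
```

```text
t 23.25 pos [0.5444 0.1985 0.0868] rot [3.1410e+00 1.0000e-04 2.1043e+00] F [-0.2 -0.   2.2] T [ 0.   -0.02 -0.15] w 0.0578 ff 30.0
```

View pics/w5.png

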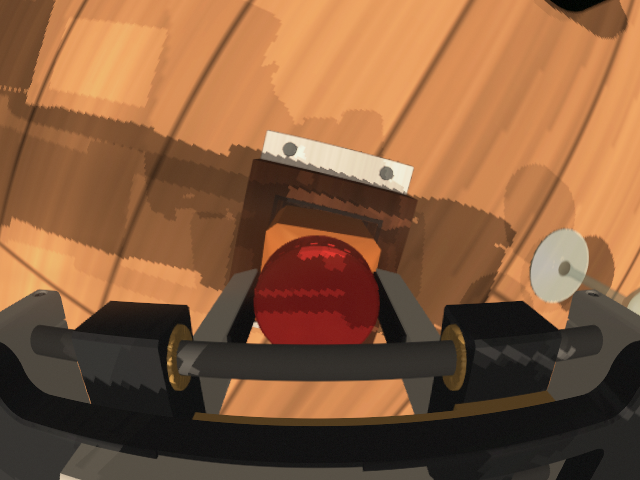

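The lid is held at (317,290), and the jar has moved slightly within the block's play at (320,225). I'll keep turning and watch the torque.

arm_command --targets '[0,0,-3,0,0,0,1,0,0,-6,0,0,0,1,0,0,-9,0,0,0,1]'

```text
time: 23.6
tool_pos: [0.5444, 0.1985, 0.0868]
ee_rot: [3.141, 0.0, 2.261]
wrist_force: [-0.4, 0.3, 1.9]
width: 0.0575
finger_force: 30.0
```

```bash
python3 -c "
from h import *
o=st();print(o['joint_torque'])"
```

```text
t 23.60 pos [0.5444 0.1985 0.0868] rot [3.1411e+00 1.0000e-04 2.2605e+00] F [-0.4  0.3  1.9] T [ 0.02 -0.06 -0.24] w 0.0575 ff 30.0
[ 2.79151405e-03 -3.64241230e+01 -2.82858092e+01 -6.40104990e-02
 -1.93220135e-01  2.31104787e-01]
```

arm_command --targets '[0,0,-3,0,0,0,1,0,0,-6,0,0,0,1,0,0,-9,0,0,0,1]'

```text
time: 23.9
tool_pos: [0.5444, 0.1986, 0.0868]
ee_rot: [3.141, 0.0, 2.418]
wrist_force: [-0.3, 0.0, 2.5]
width: 0.0579
finger_force: 30.0
```

```bash
python3 -c "
from h import *
o=st();print(o['joint_torque'])"
```

```text
t 23.90 pos [0.5444 0.1986 0.0868] rot [3.1410e+00 1.0000e-04 2.4176e+00] F [-0.3  0.   2.5] T [ 0.03 -0.01 -0.22] w 0.0579 ff 30.0
[ -0.06907133 -36.31795406 -28.19314957  -0.10448266  -0.18471845
   0.2427951 ]
```

```bash
python3 - <<'E'
from h import *
o=st(); s=robot.snapshot("wrist"); cv2.imwrite("pics/w6.png",s["color"][:,:,::-1])
b=cv2.imread("pics/w6.png"); a=cv2.imread("pics/w5.png")
c=np.hstack([x[120:360,220:420] for x in(a,b)]); c=cv2.resize(c,None,fx=2,fy=2,interpolation=cv2.INTER_CUBIC)
cv2.imwrite("pics/c6.png",cv2.convertScaleAbs(c,alpha=1.6))
E
```

```text
t 23.90 pos [0.5444 0.1986 0.0868] rot [3.1410e+00 1.0000e-04 2.4176e+00] F [-0.3  0.   2.5] T [ 0.03 -0.01 -0.22] w 0.0579 ff 30.0
```

View pics/c6.png

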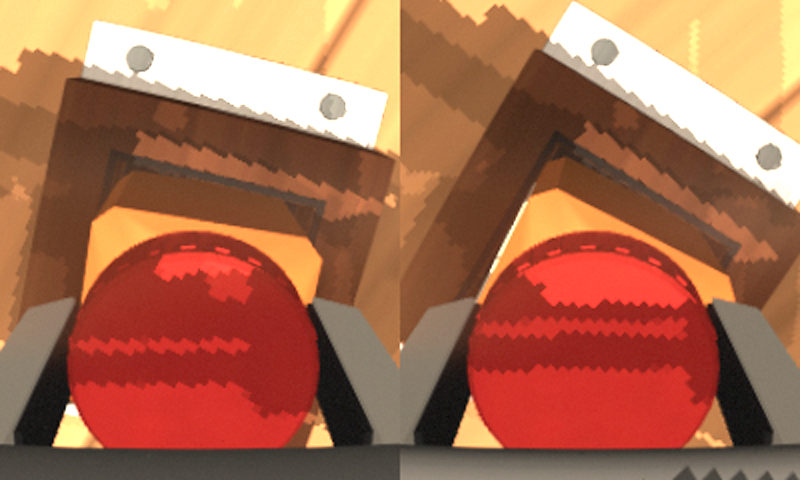

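The dashes of the lid's knurling show at about (150–265, 250) on the left and (525–670, 255) on the right. I'll measure from them whether the lid turns with the fingers or slips.

```bash
cat >> h.py <<'E'
def prof(img):
    "knurl profile near the lid's far rim, per 0.5 deg about image-up"
    g=img[...,2].astype(np.float32)
    g=cv2.resize(g[225:300,250:385],None,fx=4,fy=4,interpolation=cv2.INTER_CUBIC)
    a=np.radians(np.arange(-45,45.1,.5)); out=[]
    for r in np.arange(48,60,.5):
        x=((317+r*np.sin(a))-250)*4; y=((298-r*np.cos(a))-225)*4
        out.append(cv2.remap(g,x.astype(np.float32)[None],y.astype(np.float32)[None],cv2.INTER_LINEAR)[0])
    return np.degrees(a),np.array(out)
E
python3 - <<'E'
from h import *
ims=[cv2.imread(f"pics/w{i}.png") for i in(5,6)]
big=[cv2.resize(cv2.convertScaleAbs(x[225:265,260:375],alpha=1.8),None,fx=6.8,fy=6.8,interpolation=cv2.INTER_NEAREST) for x in ims]
cv2.imwrite("pics/c7.png",np.vstack(big))
E
```

```text
(no output)
```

View pics/c7.png

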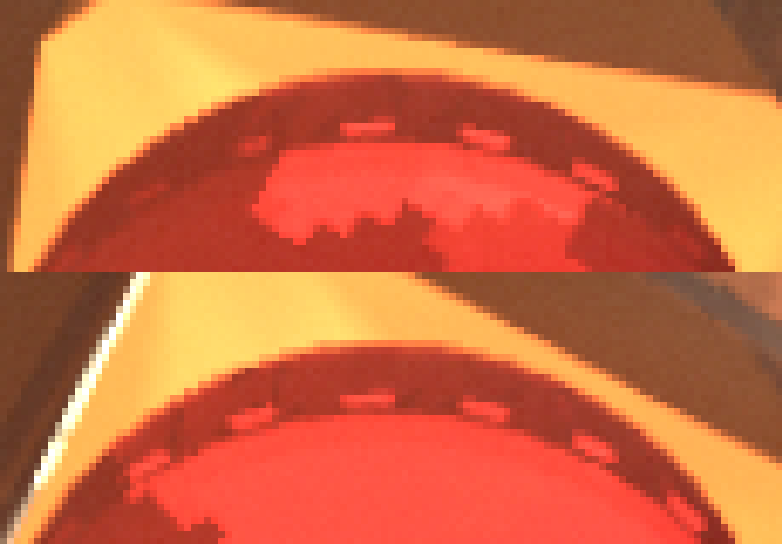

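The dash columns match (150, 253, 368, 486, 595). But the 18° turn is exactly one knurl pitch, so this doesn't decide it. I'll turn half a pitch more and compare.

arm_command --targets '[0,0,-3,0,0,0,1,0,0,-6,0,0,0,1,0,0,-9,0,0,0,1]'

```text
time: 24.25
tool_pos: [0.5444, 0.1986, 0.0869]
ee_rot: [3.141, 0.0, 2.574]
wrist_force: [-0.7, -0.6, 2.9]
width: 0.0579
finger_force: 30.0
```

```bash
python3 - <<'E'
from h import *
o=st(); s=robot.snapshot("wrist"); cv2.imwrite("pics/w8.png",s["color"][:,:,::-1])
for i in(5,6,8):
    x=cv2.imread(f"pics/w{i}.png")
    # hi-pass along the arc, best ring
    a,p=prof(x); b=[]
    ring=p[:14]  # r 48..54.5
    d=ring-cv2.GaussianBlur(ring,(0,0),7)
    v,u=np.mgrid[:240,:1]
    print(i)
    for r in range(242,254,2): print(' '.join('%3d'%k for k in x[r,280:352:2,2]))
E
```

```text
t 24.25 pos [0.5444 0.1986 0.0869] rot [3.1410e+00 2.0000e-04 2.5741e+00] F [-0.7 -0.6  2.9] T [ 0.09  0.03 -0.2 ] w 0.0579 ff 30.0
5
213 212 212 204 148  87  85  84  87  88  84  88  94  93  87  92  91 100 115  91  89  90  85  84  88  86  85  85  86  85  85  86 106 177 189 189
215 214 145  98  84  85  84  86  88  87  84  90  94  87  85 117 137 124 115  88  89  85  84  86 176 176 127  95  85  86  86  84  86  88 122 192
192  99  85  82  84  85  83  92 122 117  86  99 108 118 129 142 144 146 143 143 142 141 149 130  99 116 153 130  86  85  86  84  85  84  86 102
 92  84  83  84  83  84  84  89  88  91  95 161 164 163 163 161 160 159 159 160 159 166 173 173 158 174 162 142 129  93  85  85 107  90  84  85
 83  84  83  83  82  88  93  98  98  99 157 165 166 167 170 173 176 178 178 176 172 187 197 188 180 174 175 175 176 170 127 108 133 165 129  91
 85  96  95  85  91  99  98  98  99 106 176 188 188 189 189 189 188 189 188 188 189 207 207 220 221 221 212 190 175 175 173 174 158  99 121 124
6
197 205 211 209 168 113 103  99  97  99  88  99  98  97  97  98  97 110 118  96  91  93  94  94  93 
[... 929 characters left out ...]
 100 101  98  98  99  91  92  93  98  98 117 107 122 127  95  94  95  95  96 125 148 119 100  92  94  91  95  91  93 122 183
174 116  98  87 100 100  99 145 163 154 105  99 116 121 129 141 143 146 144 143 143 140 140 127 111  93 131 109  87  91  92  92  92  90  90 103
110  99  95  98  99  99  98 117 114 131 144 161 160 160 160 159 159 159 159 159 159 159 158 158 158 158 149 134 123  97  91  90 109  94  85  85
 99 102  95  99  97 117 138 162 161 161 161 163 162 164 166 167 171 171 172 170 168 169 167 164 161 158 158 159 159 156 122 108 132 160 126  90
107 161 156 106 133 162 163 163 162 162 170 178 178 179 178 178 178 179 179 179 179 180 180 180 179 180 175 165 159 158 157 157 146 103 121  90
```

The dashes stay in the same columns after half a pitch, so the lid is turning with the fingers. I'll continue in small steps and watch for the release.

arm_command --targets '[0,0,-2,0,0,0,1,0,0,-4,0,0,0,1]'

```text
time: 24.5
tool_pos: [0.5445, 0.1987, 0.087]
ee_rot: [3.141, 0.0, 2.643]
wrist_force: [-1.5, 1.3, 2.8]
width: 0.0579
finger_force: 30.0
```

```bash
python3 -c "
from h import *
o=st();print(o['joint_torque'][5])"
```

```text
t 24.50 pos [0.5445 0.1987 0.087 ] rot [3.1407e+00 3.0000e-04 2.6428e+00] F [-1.5  1.3  2.8] T [ 0.14  0.02 -0.21] w 0.0579 ff 30.0
0.1386306993663311
```

arm_command --targets '[0,0,-2,0,0,0,1,0,0,-4,0,0,0,1]'

```text
time: 24.7
tool_pos: [0.5443, 0.1988, 0.0872]
ee_rot: [3.141, 0.0, 2.713]
wrist_force: [-1.8, 1.0, 3.9]
width: 0.0579
finger_force: 30.0
```

```bash
python3 -c "
from h import *
o=st();print(o['joint_torque'][5])"
```

```text
t 24.70 pos [0.5443 0.1988 0.0872] rot [3.1406e+00 2.0000e-04 2.7127e+00] F [-1.8  1.   3.9] T [ 0.14  0.17 -0.13] w 0.0579 ff 30.0
0.18091727513819933
```

arm_command --targets '[0,0,-1.5,0,0,0,1,0,0,-3,0,0,0,1]'

```text
time: 24.9
tool_pos: [0.5443, 0.1987, 0.0873]
ee_rot: [3.141, 0.0, 2.766]
wrist_force: [-3.0, 1.3, 5.9]
width: 0.0578
finger_force: 30.0
```

```bash
python3 -c "
from h import *
o=st();print(o['joint_torque'][5])"
```

```text
t 24.90 pos [0.5443 0.1987 0.0873] rot [3.1409e+00 4.0000e-04 2.7658e+00] F [-3.   1.3  5.9] T [ 0.07  0.27 -0.04] w 0.0578 ff 30.0
0.13951373286545277
```

arm_command --targets '[0,0,-1.5,0,0,0,1,0,0,-3,0,0,0,1,0,0,-3,0,0,0,1]'

```text
time: 25.2
tool_pos: [0.5444, 0.1985, 0.0874]
ee_rot: [3.141, 0.001, 2.818]
wrist_force: [-2.7, -0.5, 5.5]
width: 0.0578
finger_force: 30.0
```

```bash
python3 -c "
from h import *
o=st();print(o['joint_torque'][5])"
```

```text
t 25.20 pos [0.5444 0.1985 0.0874] rot [3.1412e+00 7.0000e-04 2.8178e+00] F [-2.7 -0.5  5.5] T [ 0.01  0.32 -0.02] w 0.0578 ff 30.0
-0.07549072382971644
```

arm_command --targets '[0,0,-1.5,0,0,0,1,0,0,-3,0,0,0,1,0,0,-3,0,0,0,1]'

```text
time: 25.5
tool_pos: [0.5443, 0.1984, 0.0873]
ee_rot: [3.141, 0.001, 2.87]
wrist_force: [-2.5, -0.8, 5.7]
width: 0.0577
finger_force: 30.0
```

```bash
python3 -c "
from h import *
o=st();print(o['joint_torque'][5])"
```

```text
t 25.50 pos [0.5443 0.1984 0.0873] rot [3.1415e+00 6.0000e-04 2.8701e+00] F [-2.5 -0.8  5.7] T [-0.02  0.27 -0.04] w 0.0577 ff 30.0
-0.1027112896554172
```

The torque has dropped to zero and a small upward spring force remains, so the threads are free. I'll start the lift gently.

arm_command --targets '[0,0,0,0,0,-1,1,0,0,0,0,0,-2,1,0,0,0,0,0,-3,1,0,0,0,0,0,-4,1,0,0,0,0,0,-5,1,0,0,0,0,0,-5,1]'

```text
time: 26.1
tool_pos: [0.5441, 0.1983, 0.0912]
ee_rot: [-3.141, -0.0, 2.871]
wrist_force: [0.8, -0.4, -1.8]
width: 0.0579
finger_force: 30.0
```

```bash
python3 -c "
from h import *
o=st()"
```

```text
t 26.10 pos [0.5441 0.1983 0.0912] rot [-3.1411e+00 -4.0000e-04  2.8706e+00] F [ 0.8 -0.4 -1.8] T [-0.02 -0.05 -0.05] w 0.0579 ff 30.0
```

arm_command --targets '[0,0,0,0,0,-1.5,1,0,0,0,0,0,-3,1,0,0,0,0,0,-4.5,1,0,0,0,0,0,-6,1,0,0,0,0,0,-6,1]'

```text
time: 26.6
tool_pos: [0.5445, 0.1985, 0.098]
ee_rot: [3.141, 0.001, 2.871]
wrist_force: [0.5, 0.1, -0.3]
width: 0.0576
finger_force: 30.0
```

```bash
python3 - <<'E'
from h import *
o=st(); s=robot.snapshot("scene"); P=cloud(s)
d=P[195:245,325:370]
np.set_printoptions(linewidth=200)
print((P[180:250:4,347,2]*1e3).round(),(P[180:250:4,347,0]*1e3).round(),s["color"][180:250:4,347].tolist())
E
```

```text
t 26.60 pos [0.5445 0.1985 0.098 ] rot [3.1412e+00 8.0000e-04 2.8707e+00] F [ 0.5  0.1 -0.3] T [-0.   -0.1  -0.05] w 0.0576 ff 30.0
[  2.   1.   4. 123. 122. 124. 123. 118. 107.  91.  84.  82.  69.  60.  49.  35.  33.  36.] [343. 357. 376. 528. 540. 554. 566. 572. 572. 566. 572. 581. 580. 583. 583. 582. 591. 606.] [[193, 120, 59], [182, 114, 56], [154, 98, 49], [150, 16, 5], [95, 14, 8], [94, 9, 7], [94, 12, 9], [86, 8, 4], [81, 9, 7], [153, 73, 0], [179, 92, 9], [135, 71, 13], [61, 31, 8], [63, 37, 20], [64, 41, 26], [53, 32, 19], [49, 25, 10], [54, 28, 14]]
```

arm_command --targets '[0,0,0,0,0,-2,1,0,0,0,0,0,-5,1,0,0,0,0,0,-9,1,0,0,0,0,0,-13,1,0,0,0,0,0,-17,1,0,0,0,0,0,-19,1,0,0,0,0,0,-19.5,1,0,0,0,0,0,-19.5,1,0,0,0,0,0,-19.5,1]'

```text
time: 27.55
tool_pos: [0.5441, 0.1984, 0.1167]
ee_rot: [-3.141, -0.0, 2.871]
wrist_force: [-0.3, 0.2, -0.9]
width: 0.0575
finger_force: 30.0
```

```bash
python3 - <<'E'
from h import *
o=st()
s=robot.snapshot("scene"); cv2.imwrite("pics/s9.png",cv2.resize(s["color"][150:280,260:440,::-1],None,fx=4,fy=4,interpolation=cv2.INTER_CUBIC))
def lidtop(P,h):
    m=((h[...,0]<=8)|(h[...,0]>172))&(h[...,1]>140)&(abs(P[...,0]-.545)<.05)&(abs(P[...,1]-.197)<.05)&(P[...,2]>.1)&(P[...,2]<.16)
    p=P[m]
    if len(p)<20: print("few",len(p)); return
    t=np.percentile(p[:,2],[2,5,50,80,95]); q=p[p[:,2]>t[3]-.004]; print(len(p),t.round(4),"top z",np.median(q[:,2]).round(4),cv2.minEnclosingCircle(q[:,:2].astype(np.float32)),q.mean(0).round(4))
lidtop(cloud(s),hue(s)); t=robot.snapshot("top"); lidtop(cloud(t),hue(t))
w=robot.snapshot("wrist"); lidtop(wcloud(w,o),hue(w))
P=cloud(s); print((P[180:250:3,347,2]*1e3).round())
P=wcloud(w,o); 
m=(abs(P[...,2]-.034)<.005)&(abs(P[...,0]-.545)<.1)&(abs(P[...,1]-.197)<.1)
p=P[m]; print("blk",cv2.minAreaRect(p[:,:2].astype(np.float32)))
for k,v in lids(t).items(): print(k,*v)
for k,v in lids(s).items(): print(k,*v)
E
```

```text
t 27.55 pos [0.5441 0.1984 0.1167] rot [-3.1413e+00 -4.0000e-04  2.8707e+00] F [-0.3  0.2 -0.9] T [ 0.07 -0.15  0.01] w 0.0575 ff 30.0
525 [0.1234 0.1258 0.1402 0.1417 0.1429] top z 0.1409 ((0.548348069190979, 0.19775241613388062), 0.029641617089509964) [0.5496 0.1971 0.1409]
few 0
11404 [0.1247 0.132  0.1406 0.1412 0.1418] top z 0.1407 ((0.5445175766944885, 0.19731630384922028), 0.030274968594312668) [0.5413 0.1989 0.1407]
[  1. 139. 140. 141. 141. 140. 141. 134. 129. 123. 106.  99.  91.  87.
  87.  78.  71.  61.  53.  45.  35.  33.  36.  35.]
blk ((0.5453943610191345, 0.19701255857944489), (0.10872068256139755, 0.10902034491300583), 16.48341941833496)
blue [ 0.5392 -0.118 ] 0.0285 [ 0.5392 -0.1175  0.1114] 437
yellow [ 0.5526 -0.2665] 0.079 [ 0.5504 -0.2169  0.1113] 465
green [ 0.566  -0.3136] 0.0274 [ 0.5679 -0.314   0.1103] 457
blue [ 0.5438 -0.1191] 0.0291 [ 0.5468 -0.1192  0.1101] 445
yellow [ 0.5535 -0.2652] 0.0769 [ 0.5555 -0.2189  0.1101] 545
```

View pics/s9.png

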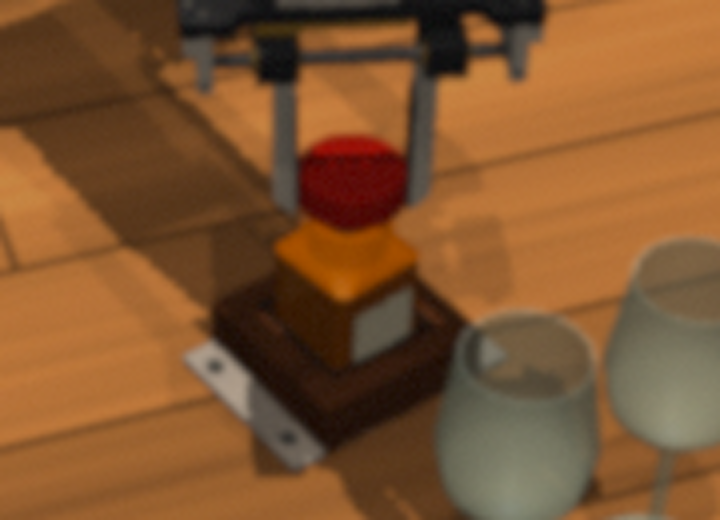

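The lid at (350,180) is held level over the open neck, and the jar is still seated in its block. The gap is about 13 mm, so I'll raise it 2 mm.

arm_command --targets '[0,0,0,0,0,-1,1,0,0,0,0,0,-2,1,0,0,0,0,0,-2,1,0,0,0,0,0,-2,1,0,0,0,0,0,-2,1,0,0,0,0,0,-2,1]'

```text
time: 28.3
tool_pos: [0.5442, 0.1984, 0.1189]
ee_rot: [-3.142, -0.0, 2.871]
wrist_force: [-0.1, -0.5, -0.3]
width: 0.0574
finger_force: 30.0
```

```bash
python3 - <<'E'
from h import *
o=st()
w=robot.snapshot("wrist"); P=wcloud(w,o); h=hue(w)
m=((h[...,0]<=8)|(h[...,0]>172))&(h[...,1]>140)&(abs(P[...,0]-.545)<.05)&(abs(P[...,1]-.197)<.05)&(P[...,2]>.135)&(P[...,2]<.16)
print(np.median(P[m][:,2]))
# jar body centre from its orange shoulder/sides (scene), z 50..80
s=robot.snapshot("scene"); Q=cloud(s); q=Q[(Q[...,2]>.05)&(Q[...,2]<.078)&(abs(Q[...,0]-.545)<.05)&(abs(Q[...,1]-.197)<.06)]
print(len(q),cv2.minAreaRect(q[:,:2].astype(np.float32)))
print("neck top z", np.sort(Q[(abs(Q[...,0]-.56)<.03)&(abs(Q[...,1]-.197)<.02)&(s["color"][...,1]>50)&(s["color"][...,0]>120)&(Q[...,2]>.08)][:,2])[-8:])
E
```

```text
t 28.30 pos [0.5442 0.1984 0.1189] rot [-3.1415 -0.      2.8707] F [-0.1 -0.5 -0.3] T [ 0.04 -0.06 -0.02] w 0.0574 ff 30.0
0.142896435796904
348 ((0.5648139119148254, 0.18856851756572723), (0.07718764245510101, 0.03973549231886864), 64.69751739501953)
neck top z [0.23512113 0.23512739 0.23601562 0.24260301 0.24316306 0.24392928
 0.29537128 0.29642816]
```

The lid top is at 0.143, so its lower edge is 15 mm above the mouth. I'll hand in the job.

```bash
python3 -c "
from bench import robot
print(robot.close_job())"
```

```text
the job is handed in; nothing more can be done
None
```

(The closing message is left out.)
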